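Blank off the leak-test coupler on the welding bench

ROBOT

A 7-joint arm with a two-finger parallel gripper is mounted at the origin on the work surface. World frame = base frame: x ahead of the robot, y to its left, z up, the work surface at z = 0. Lengths are in m, angles in rad, forces in N, time in s.
With the tool pointing down it reaches from about 0.35 to 0.9 m from the base axis. Payload 8.1 kg.
Tool frame: the origin (TCP) lies between the finger pads; the fingertips stand ahead of it and the grasp point (between the pads) is the TCP (arm.nose_length is the z of the fingertips in the tool frame, in m); z points along the fingers, y is the line along which they close (so a half turn about z gives the same grasp; the last joint's range is limited). The gripper opens to 92 mm and grips with 3 to 60 N. Pads are 19 mm wide; open, the fingers measure 130 mm over their backs; the gripper's body (75 mm by 190 mm) begins 47 mm behind the grasp point.
Start: joints at [1.072, 0.434, 0.025, 1.573, -0.012, 1.134, -0.075], TCP at [0.241, -0.577, 0.246] pointing down, gripper open.
Joint ranges: [-2.62, 2.62], [-0.44, 2.09], [-1.27, 1.32], [0.08, 2.57], [-1.32, 4.46], [0.12, 2], [-2.74, 2.74]. Speed limits (rad/s): [2.22, 2.22, 3.01, 3.01, 3.14, 3.14, 3.14].

INTERFACE

Orientations are given as a rotation vector (axis times angle).
In Python, from cell import sensors, optics, arm gives the robot as it stands.
- The arm moves only by the tool arm_command, never from a script. Its argument "deltas" is one flat list of numbers, 7 for each row, row after row: the turn, a rotation vector about the world's x, y, z as a fraction of full scale, then the shift along the world's x, y, z as a fraction of full scale, then the finger opening in mm, from 0 to 91.8. In form: [wx, wy, wz, dx, dy, dz, fingers, wx, wy, wz, dx, dy, dz, fingers, ...]. A call has 1 to 20 rows; each row is the pose to reach, as a shift and turn from the pose commanded when the call began; what a row does not reach only later rows make up. Full scale, the value 1, is 1 m for a shift and 90 degrees for a turn. A row lasts 1/10 s, in which the tool goes at most 50 mm and 8.59 degrees, less where a joint would pass 70% of its speed; a pose out of reach is approached as far as the arm can. A call with a number of a shift or a turn outside -1 to 1 is refused whole. A call with a gripper value outside its range is refused whole. The fingers move at their own pace and stop on an object; "force" is the grip in N (left out, the last holds). Time passes only in rows, so rows that repeat a pose let the fingers close. It gives the time, the measured TCP pose, the force, the opening and the grip force at its end, in the units of the state.
- sensors.observe(): the state, without advancing time (a new reading comes with each control period).
- optics.get_image(name): name is "side" or "top"; returns the picture (400x640x3 uint8, blue, green, red); there is no depth.
- optics.calibration(name): a dict with "camera_matrix" (3x3 intrinsics, pixels), "rvec" (rotation vector, rad) and "tvec" (3), from world to camera coordinates, as OpenCV has them. Camera axes: x right, y down, z forward; pixel columns grow to the right and rows downward; lengths in m; the calibration is good to about 2 mm. A picture is of the moment at which its call begins. calibration takes no time and is no camera call.
- arm.sign_off(): hands the job in; it is judged then, once.
The state is a dict: "clock": time; "joints": joint angles; "dq": joint speeds; "joint_efforts": joint torques, N m; "position": TCP position; "ee_rot": TCP orientation; "force": force on the tool from outside, world axes, zero at the start; "ft_torque": the same for the moment, N m; "width": opening from 0.0 (shut) to 1.0 (fully open); "gripper_force": force on a finger pad.
Only numpy, scipy, OpenCV 4.12 (cv2) and the standard library are available. Lean on these libraries where they do the work, as an engineer would, in place of code of your own. Each camera call takes 0.05 s, during which the arm holds its last target. There are 200 camera calls.

TASK

Blank off the leak-test stand: set the loose grooved plug upright in the mouth of the cam coupler and press it down by its head until it bottoms, with both cam arms still up; it may spring back a few millimetres when you let go. Then swing both cam arms down together, neither running well ahead of the other, until both are fully home against their stops and hold the plug down. Use only gentle force (pressing the plug takes about 13 N and must stay under 40 N, handling the arms must stay under 50 N, both fingers together), and leave the other things on the bench where they are.

Things in the scene. Friction and masses are not known exactly. Their poses are not given: they have to be found in the camera images.
- coupler: Fixed stand: steel base plate 130 x 100 x 10 mm with an upright aluminium coupler, mouth up, 42 mm outside diameter, 34 mm bore. Origin at the centre of the plate's underside, on the bench; z up; y runs through the two cam arms (left arm on +y, right on -y). Rim 92 mm above the origin; arm hinges 85 mm up, 25 mm out from the axis on +y and -y.
- mouth (a point): Centre of the coupler's mouth, on the bore axis, level with the rim (92 mm above the bench). Same axes as the coupler.
- seal: Spring-loaded rubber seal disc, 31 mm diameter, in the bore. Origin at the centre of its top face, 32 mm below the rim when up. It slides 8 mm down to a firm stop: friction 5 N plus 1.4 N per mm, so bottoming takes about 16 N (13 N besides the plug's weight). Let go with the plug on it, it rises 2 to 3 mm.
- plug_center (a point): Loose steel plug, 0.3 kg, round, 59 mm tall, standing on its nose: this point is on its axis, half-way up (29.5 mm). From below: nose 32 mm diameter, 3 mm chamfer; waist groove down to 16 mm diameter, 13 to 38 mm up; flange 40 mm diameter, 40.5 to 45 mm up; round head 22 mm diameter, 45 to 59 mm up, to grasp.
- plug: The same plug; origin at the centre of its underside, z up along its axis. Bottomed in the coupler, the underside is 40 mm below the rim (52 mm above the bench) and the flange all but touches the rim (0.5 mm gap).
- cam_left (a joint): Angle of the steel cam arm on the coupler's +y side, rad: 0 open (outward, 45 degrees up), 0.79 level, 2.1 fully down on its stop (75 degrees below level). Stiff hinge (0.12 N m), stays where left. Bar 58 mm long from the hinge, 16 mm wide along x, 7 mm thick. From about 1.3 rad its cam draws the plug down, needing far more force on a plug not pressed in first.
- cam_right (a joint): The same for the arm on the -y side.
- cam_left_tip (a point): Outer end of the +y arm, 58 mm from its hinge. Pushed from above by fingers 40 to 65 mm out from the axis, the arms fold to about 55 degrees below level; squeezing both inward at 20 to 25 mm below the hinges brings them home (then 68 mm over their outsides at that height).
- cam_right_tip (a point): Outer end of the -y arm, 58 mm from its hinge.
- pipe_ring: Loose steel pipe cut-off, 80 mm diameter, 50 mm tall, standing on end; origin at the centre of its underside. Leave alone.
- tee_coupon: Loose welded T-shaped steel test piece, 100 x 50 x 46 mm; origin at the centre of its underside. Leave alone.
- hammer: Loose hammer, 240 mm long, wooden handle, lying on the bench; origin under its middle. Leave alone.
Mind the look-alikes: they are no part of the job. What is shaped like the plug but yellow is not meant. What is meant by the coupler is not green, and is the larger of those in its own colour.

How it is judged:
On the way, in this order (a step that is already met when the one before it is completed fails the run):
1. the plug stands in the coupler's bore and has pressed the seal down to its stop (within 1.5 mm), both arms still up (horizontal distance between plug_center and mouth below 0.006 m and angle between plug's own z axis and vertical below 0.18 rad and z of plug_center in the frame of coupler below 0.086 m and z of seal in the frame of coupler below 0.0535 m and value of joint each of cam_left, cam_right below 0.6 rad), for 0.1 s.
2. both arms are fully down and the plug is held at its stop (horizontal distance between plug_center and mouth below 0.004 m and angle between plug's own z axis and vertical below 0.08 rad and z of plug_center in the frame of coupler below 0.083 m and value of joint each of cam_left, cam_right above 1.98 rad), for 0.2 s.
At the end, for the whole second after the job is handed in: The plug stands upright in the coupler (axis within 4 mm and 0.08 rad), held within 1.5 mm of its bottom stop; both cam arms within 0.12 rad of fully down (above 1.98 rad); everything at rest (all of step 2 and linear speed of plug below 0.01 m/s); the robot touches nothing.
It fails at once if one cam arm is swung 0.7 rad or more ahead of the other ((value of joint cam_left above 1 rad and value of joint cam_right below 0.3 rad) or (value of joint cam_left above 1.35 rad and value of joint cam_right below 0.65 rad) or (value of joint cam_left above 1.7 rad and value of joint cam_right below 1 rad) or (value of joint cam_left above 2.05 rad and value of joint cam_right below 1.35 rad) or (value of joint cam_right above 1 rad and value of joint cam_left below 0.3 rad) or (value of joint cam_right above 1.35 rad and value of joint cam_left below 0.65 rad) or (value of joint cam_right above 1.7 rad and value of joint cam_left below 1 rad) or (value of joint cam_right above 2.05 rad and value of joint cam_left below 1.35 rad)).
It fails at once if the plug is pressed on the seal with more than 40 N (contact force between plug and seal above 40 N).
It fails at once if the fingers press on the coupler and its arms with more than 50 N in all (contact force between the fingers and coupler above 50 N).
It fails at once if a bystander is pushed more than 30 mm (distance of any of pipe_ring, tee_coupon, hammer from where it was at the start of the episode above 0.03 m).
It also fails if it takes over 67 s, if anything falls off the work surface, if the arm or the gripper's body presses on something with over 40 N, if the wrist force passes 120 N, or if a joint passes its speed limit or range.

## Working session

There is one attempt and no reset: what is moved stays moved. The work goes in short steps, Python scripts to look and compute and a tool call to move; the robot and the scene stay as the last step left them, time stands still between calls to the robot, and variables do not carry over. Pictures are saved under pics/ and viewed, at most 10 in all, crops included, and the job is handed in when it is done.

Besides the shell and the picture viewer there is one more tool, called as a command line: name --argument value ..., lists and objects as JSON in quotes. arm_command: Moves the arm, as the interface text tells. Its arguments: {"type":"object","properties":{"deltas":{"type":"array","items":{"type":"number"}},"force":{"type":"number"}},"required":["deltas"]}

```bash
mkdir -p pics; ls; python3 - <<'E'
from cell import sensors, optics, arm
import cv2,numpy as np
for n in ("side","top"):
    im=optics.get_image(n); cv2.imwrite(f"pics/{n}0.png",im)
    c=optics.calibration(n); R=cv2.Rodrigues(np.array(c["rvec"],float))[0]
    print(n,np.round(c["camera_matrix"],1).tolist(),np.round(-R.T@np.array(c["tvec"]).ravel(),3),np.round(R,3).tolist())
s=sensors.observe();print(s,arm.nose_length)
E
```

```text
pics
side [[416.1, 0.0, 311.5], [0.0, 416.1, 199.2], [0.0, 0.0, 1.0]] [0.287 0.985 0.814] [[-0.927, -0.374, 0.016], [-0.238, 0.555, -0.797], [0.29, -0.743, -0.603]]
top [[398.7, 0.0, 327.9], [0.0, 398.7, 192.6], [0.0, 0.0, 1.0]] [0.394 0.084 1.344] [[-0.022, -1.0, 0.001], [-0.982, 0.021, -0.186], [0.186, -0.005, -0.983]]
{'clock': 0.1, 'joints': array([ 1.0723977 ,  0.43515943,  0.0249534 ,  1.57397062, -0.01158884,
        1.13402116, -0.07508123]), 'dq': array([ 2.60634347e-03, -6.95622341e-04,  9.84333600e-05, -2.33865950e-03,
        1.14902750e-03, -2.83148237e-04,  6.52407665e-04]), 'joint_efforts': array([ 2.36906177e-03, -6.69125605e+01,  9.87588577e-01, -3.15146363e+01,
       -6.05585310e-02,  3.73881951e-02,  1.23304344e-04]), 'position': array([ 0.2407644 , -0.57630671,  0.24503313]), 'ee_rot': array([-3.07895437e+00, -6.17360511e-01,  6.35297225e-04]), 'force': array([-0.16659413, -0.18166383,  0.38318948]), 'ft_torque': array([-0.00375192, -0.04296768, -0.00384118]), 'gripper_force': 0.0, 'width': 0.9985730369962097} 0.019
```

View pics/top0.png

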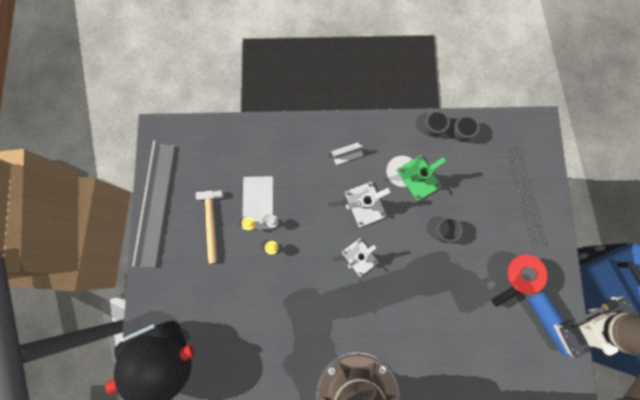

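View pics/side0.png

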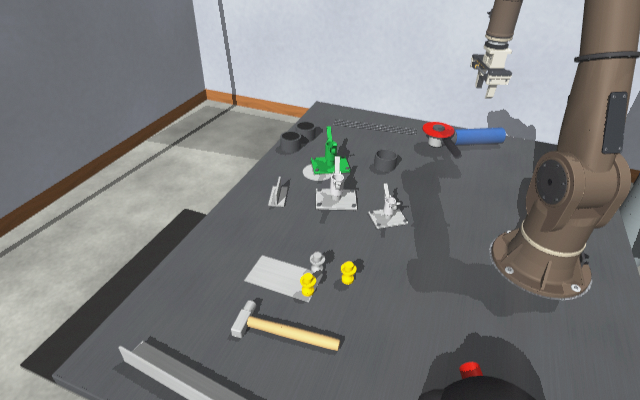

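The top view shows the grey target coupler at about (366,203), with the smaller grey look-alike at (360,258) and a green one at (420,175). The grey plug is at (271,222), with yellow look-alikes at (249,224) and (272,248). In the side view the plug is at (317,262) and the coupler at (337,185).

```bash
python3 - <<'E'
import cv2,numpy as np
t=cv2.imread("pics/top0.png");s=cv2.imread("pics/side0.png")
a=cv2.resize(t[175:235,330:400],None,fx=5.5,fy=5.5,interpolation=cv2.INTER_CUBIC)  #385x330
b=cv2.resize(t[205:265,235:305],None,fx=5.5,fy=5.5,interpolation=cv2.INTER_CUBIC)
c=cv2.resize(s[150:215,300:370],None,fx=5.5,fy=4,interpolation=cv2.INTER_CUBIC)
d=cv2.resize(s[245:310,290:360],None,fx=5.5,fy=4,interpolation=cv2.INTER_CUBIC)
cv2.imwrite("pics/crop.png",np.vstack([np.hstack([a,b]),np.hstack([c,d])]))
E
```

```text
(no output)
```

View pics/crop.png

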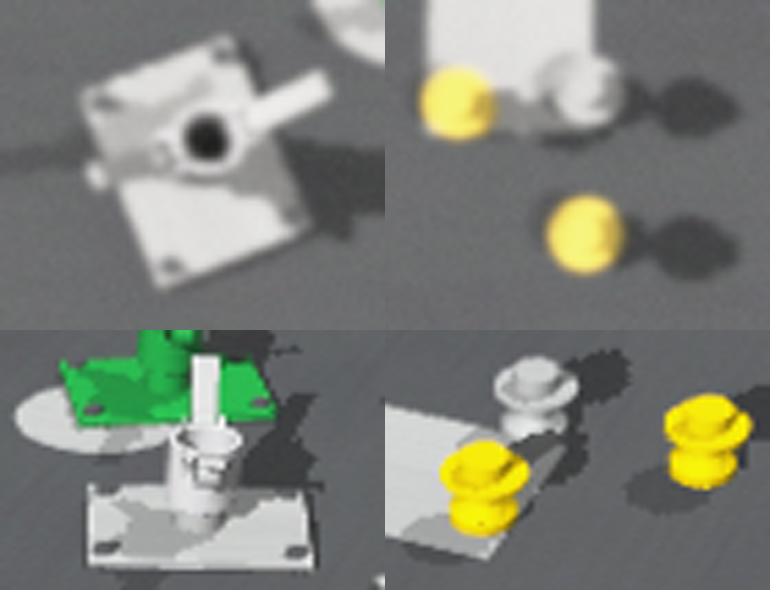

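```bash
cat > h.py <<'E'
import cv2,numpy as np
from cell import optics
def cam(n):
    c=optics.calibration(n);return np.array(c["camera_matrix"],float),cv2.Rodrigues(np.array(c["rvec"],float))[0],np.array(c["tvec"],float).ravel()
def ray(n,p):
    K,R,t=cam(n);d=R.T@np.linalg.inv(K)@np.array([p[0],p[1],1.]);return -R.T@t,d/np.linalg.norm(d)
def plane(n,p,z):
    o,d=ray(n,p);return o+d*(z-o[2])/d[2]
def tri(p,q):
    o1,d1=ray("top",p);o2,d2=ray("side",q)
    s=np.linalg.lstsq(np.c_[d1,-d2],o2-o1,rcond=None)[0];a=o1+d1*s[0];b=o2+d2*s[1]
    return (a+b)/2,np.linalg.norm(a-b)
E
python3 - <<'E'
from h import *
np.set_printoptions(precision=4,suppress=True)
t=cv2.imread("pics/top0.png");s=cv2.imread("pics/side0.png")
A=lambda u,v,x0,y0,fx,fy:((u+.5)/fx-.5+x0,(v+.5)/fy-.5+y0)
# bore: dark blob, subpixel
g=cv2.cvtColor(t,cv2.COLOR_BGR2GRAY).astype(float)
y,x=np.mgrid[192:209,360:377]; w=np.clip(110-g[192:209,360:377],0,None)*(np.hypot(x-367.5,y-199.7)<5)
bore=((w*x).sum()/w.sum(),(w*y).sum()/w.sum());print("bore px",bore,plane("top",bore,.092))
# rim side
rim=A(208,440-330,300,150,5.5,4);print("rim side",rim,plane("side",rim,.092),tri(bore,rim))
cs=[A(*p,330,175,5.5,5.5) for p in [(80,93),(228,37),(312,234),(163,289)]]
P=np.array([plane("top",p,.01) for p in cs]);print("plate ctr",P.mean(0),[np.linalg.norm(P[i]-P[i-1]) for i in range(4)])
e=P[1]-P[0]+P[2]-P[3];print("y axis ang",np.degrees(np.arctan2(e[1],e[0])))
e=P[2]-P[1]+P[3]-P[0];print("x axis ang",np.degrees(np.arctan2(e[1],e[0])))
for n,p in (("r",(325,80)),("l",(97,175))): print("tip",plane("top",A(*p,330,175,5.5,5.5),.126))
# plug
ft=A(587-385,90,235,205,5.5,5.5);hs=A(537-385,366-330,290,245,5.5,4);fs=A(537-385,386-330,290,245,5.5,4)
print("plug px",ft,hs,fs,plane("top",ft,.05),plane("side",hs,.059),plane("side",fs,.045),tri(ft,hs),tri(ft,fs))
hsv=cv2.cvtColor(t,cv2.COLOR_BGR2HSV);m=cv2.inRange(hsv,(20,100,100),(35,255,255))
for c in cv2.connectedComponentsWithStats(m)[3][1:]: print("yellow",c,plane("top",c,.045))
E
```

```text
bore px (np.float64(367.16024436090225), np.float64(200.06672932330827)) [ 0.6047 -0.0468  0.092 ]
rim side (337.4090909090909, 177.125) [ 0.6027 -0.0413  0.092 ] (array([ 0.605 , -0.0473,  0.0878]), np.float64(0.0008259163244611394))
plate ctr [ 0.6047 -0.048   0.01  ] [np.float64(0.13134191585301264), np.float64(0.09901350669052654), np.float64(0.13274712696478297), np.float64(0.09771922409383409)]
y axis ang -70.62943452969603
x axis ang -159.31702783988828
tip [ 0.6321 -0.1117  0.126 ]
tip [0.5805 0.0191 0.126 ]
plug px (271.3181818181818, 220.95454545454544) (317.22727272727275, 253.625) (317.22727272727275, 258.625) [0.5495 0.2639 0.05  ] [0.5498 0.2637 0.059 ] [0.548  0.2673 0.045 ] (array([0.5493, 0.2629, 0.0583]), np.float64(0.0015919564417614693)) (array([0.5497, 0.2648, 0.0423]), np.float64(0.0014277249428817692))
yellow [247.7969 223.7266] [0.5426 0.3413 0.045 ]
yellow [270.9404 247.2252] [0.4648 0.2654 0.045 ]
yellow [607. 309.] [ 0.2492 -0.792   0.045 ]
```

arm_command --deltas '[0,0,0.97,0.309,0.84,-0.07,50,0,0,0.97,0.309,0.84,-0.07,50,0,0,0.97,0.309,0.84,-0.07,50,0,0,0.97,0.309,0.84,-0.07,50,0,0,0.97,0.309,0.84,-0.07,50,0,0,0.97,0.309,0.84,-0.07,50,0,0,0.97,0.309,0.84,-0.07,50,0,0,0.97,0.309,0.84,-0.07,50,0,0,0.97,0.309,0.84,-0.07,50,0,0,0.97,0.309,0.84,-0.07,50,0,0,0.97,0.309,0.84,-0.07,50,0,0,0.97,0.309,0.84,-0.07,50,0,0,0.97,0.309,0.84,-0.07,50,0,0,0.97,0.309,0.84,-0.07,50,0,0,0.97,0.309,0.84,-0.07,50,0,0,0.97,0.309,0.84,-0.07,50,0,0,0.97,0.309,0.84,-0.07,50,0,0,0.97,0.309,0.84,-0.07,50,0,0,0.97,0.309,0.84,-0.07,50,0,0,0.97,0.309,0.84,-0.07,50]' --force 30

```text
clock: 2.1
position: [0.5493, 0.2645, 0.1748]
ee_rot: [-1.799, -2.574, 0.002]
force: [-0.9, 0.5, 0.6]
width: 0.545
gripper_force: 0.0
```

arm_command --deltas '[0,0,0,0,0,-0.05,50,0,0,0,0,0,-0.085,50,0,0,0,0,0,-0.1,50,0,0,0,0,0,-0.108,50,0,0,0,0,0,-0.108,50,0,0,0,0,0,-0.108,10,0,0,0,0,0,-0.108,10,0,0,0,0,0,-0.108,10,0,0,0,0,0,-0.108,10,0,0,0,0,0,-0.108,10]' --force 40

```text
clock: 3.1
position: [0.5502, 0.2635, 0.0684]
ee_rot: [1.802, 2.573, 0.001]
force: [-0.5, -0.6, 5.1]
width: 0.223
gripper_force: 40.0
```

arm_command --deltas '[0,0,0,0,0,0.03,10,0,0,0,0,0,0.08,10,0,0,0,0,0,0.13,10,0,0,0,0,0,0.13,10,0,0,0,0,0,0.13,10,0,0,0,0,0,0.13,10]'

```text
clock: 3.7
position: [0.5491, 0.2624, 0.196]
ee_rot: [-1.802, -2.572, 0.004]
force: [-0.7, -0.3, -3.2]
width: 0.224
gripper_force: 40.0
```

```bash
python3 - <<'E'
from h import *
from cell import sensors
s=sensors.observe();print(s["position"],s["ee_rot"],s["force"],s["width"])
im=optics.get_image("side");t=optics.get_image("top");cv2.imwrite("pics/s1.png",im);cv2.imwrite("pics/t1.png",t)
K,R,T=cam("side");p=K@(R@s["position"]+T);p=p[:2]/p[2];print(p)
x,y=int(p[0])-40,int(p[1])-35;print(x,y)
cv2.imwrite("pics/c1.png",cv2.resize(im[y:y+75,x:x+80],None,fx=8,fy=8,interpolation=cv2.INTER_CUBIC))
E
```

```text
[0.54909821 0.26237292 0.19602795] [-1.8021854  -2.57219477  0.00439357] [-0.67449696 -0.33634741 -3.1954111 ] 0.22399906933732913
[319.11241577 211.80724075]
279 176
```

View pics/c1.png

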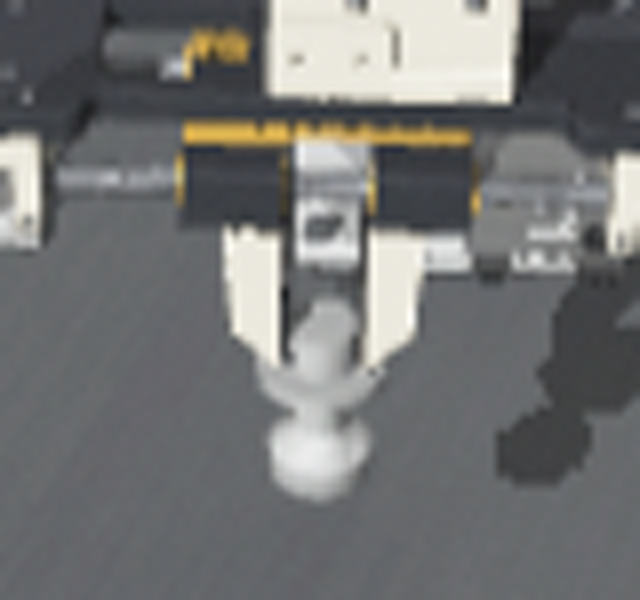

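The side crop shows the plug held upright between the fingertips: head at (325,305), flange at (320,375), nose at (315,480). It's ready to carry.

arm_command --deltas '[0,0,0,0,0,0.03,10,0,0,0,0.056,-0.31,0.03,10,0,0,0,0.056,-0.31,0.03,10,0,0,0,0.056,-0.31,0.03,10,0,0,0,0.056,-0.31,0.03,10,0,0,0,0.056,-0.31,0.03,10,0,0,0,0.056,-0.31,0.03,10,0,0,0,0.056,-0.31,0.03,10,0,0,0,0.056,-0.31,0.0,10,0,0,0,0.056,-0.31,-0.01,10,0,0,0,0.056,-0.31,-0.015,10,0,0,0,0.056,-0.31,-0.015,10]'

```text
clock: 5.0
position: [0.6054, -0.0457, 0.1819]
ee_rot: [-1.799, -2.573, 0.001]
force: [-0.1, 0.0, -2.7]
width: 0.222
gripper_force: 40.0
```

```bash
python3 - <<'E'
from h import *
from cell import sensors
s=sensors.observe();print(s["position"],s["ee_rot"],s["force"],s["width"])
im=optics.get_image("side");t=optics.get_image("top");cv2.imwrite("pics/s2.png",im);cv2.imwrite("pics/t2.png",t)
K,R,T=cam("side");pr=lambda P:(lambda q:q[:2]/q[2])(K@(R@np.array(P)+T))
print("mouth proj",pr([.6047,-.0473,.092]),"tcp",pr(s["position"]),"underside",pr(s["position"]-[0,0,.066]))
cv2.imwrite("pics/c2.png",cv2.resize(im[125:200,300:380],None,fx=8,fy=8,interpolation=cv2.INTER_CUBIC))
E
```

```text
[ 0.60538932 -0.0456994   0.18194829] [-1.79945219e+00 -2.57291451e+00  1.10435626e-03] [-0.07728002  0.0398446  -2.72403997] 0.22247541529687984
mouth proj [337.44320373 175.99737118] tcp [338.66637237 151.13363857] underside [337.4779776  169.74317712]
```

View pics/c2.png

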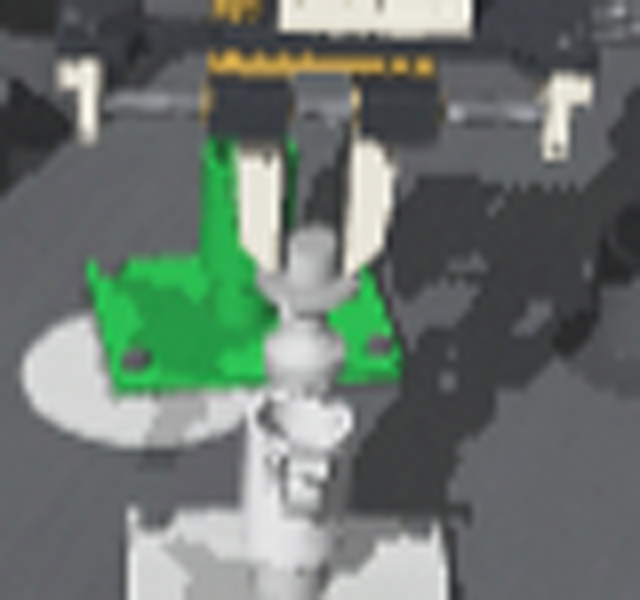

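The side crop shows the plug nose at about (303,345), directly over the rim at about (305,415) and aligned to within a millimetre sideways. A 2 mm shift in y centres it in depth. I'll lower it in stages.

arm_command --deltas '[0,0,0,0,-0.002,0,10,0,0,0,0,-0.002,-0.01,10,0,0,0,0,-0.002,-0.018,10,0,0,0,0,-0.002,-0.024,10,0,0,0,0,-0.002,-0.028,10,0,0,0,0,-0.002,-0.032,10,0,0,0,0,-0.002,-0.034,10,0,0,0,0,-0.002,-0.034,10]'

```text
clock: 5.9
position: [0.606, -0.0486, 0.1485]
ee_rot: [-1.802, -2.573, -0.0]
force: [1.8, 1.2, -3.5]
width: 0.221
gripper_force: 40.0
```

arm_command --deltas '[0,0,0,0.0005,0.0005,-0.006,10,0,0,0,0.0005,0.0005,-0.012,10,0,0,0,0.0005,0.0005,-0.018,10,0,0,0,0.0005,0.0005,-0.02,10,0,0,0,0.0005,0.0005,-0.02,10]'

```text
clock: 6.4
position: [0.6063, -0.0482, 0.1284]
ee_rot: [-1.802, -2.573, 0.0]
force: [0.3, -0.3, -1.1]
width: 0.224
gripper_force: 40.0
```

arm_command --deltas '[0,0,0,0,0,-0.002,10,0,0,0,0,0,-0.004,10,0,0,0,0,0,-0.006,10,0,0,0,0,0,-0.006,10]'

```text
clock: 6.8
position: [0.6066, -0.0482, 0.1234]
ee_rot: [1.802, 2.572, 0.0]
force: [-1.6, 0.4, 5.8]
width: 0.221
gripper_force: 40.0
```

arm_command --deltas '[0,0,0,0,0,-0.002,10,0,0,0,0,0,-0.004,10,0,0,0,0,0,-0.005,10,0,0,0,0,0,-0.005,10]'

```text
clock: 7.2
position: [0.6071, -0.0482, 0.1201]
ee_rot: [1.801, 2.571, 0.001]
force: [-7.3, -0.5, 20.9]
width: 0.218
gripper_force: 40.2
```

arm_command --deltas '[0,0,0,-0.0005,0,0,10,0,0,0,-0.001,0,0,10,0,0,0,-0.001,0,0,10,0,0,0,-0.001,0,0,10]'

```text
clock: 7.6
position: [0.6066, -0.0483, 0.1202]
ee_rot: [1.801, 2.57, 0.002]
force: [-4.9, -0.9, 18.6]
width: 0.222
gripper_force: 40.1
```

```bash
python3 - <<'E'
from h import *
im=optics.get_image("side");t=optics.get_image("top")
a=cv2.resize(im[125:200,300:370],None,fx=5.5,fy=8,interpolation=cv2.INTER_CUBIC)
b=cv2.resize(t[165:240,330:405],None,fx=5.5,fy=8,interpolation=cv2.INTER_CUBIC)
cv2.imwrite("pics/c3.png",np.hstack([a,b]))
E
```

```text
(no output)
```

View pics/c3.png

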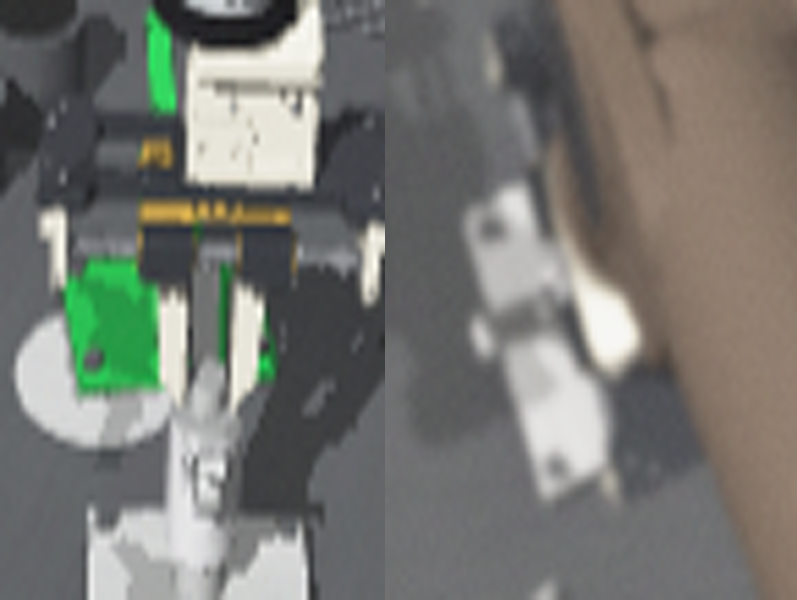

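arm_command --deltas '[0,0,0,-0.001,0,-0.0005,10,0,0,0,-0.001,0,-0.0008,10,0,0,0,-0.001,0,-0.0008,10]'

```text
clock: 8.0
position: [0.6064, -0.0482, 0.1201]
ee_rot: [1.8, 2.569, 0.004]
force: [-4.4, -0.8, 22.2]
width: 0.221
gripper_force: 40.1
```

The stop is firm: more command added force but no travel. I'll release, lift, and turn the gripper so the fingers line up with the arms.

arm_command --deltas '[0,0,0,0,0,0.002,10,0,0,0,0,0,0.003,10,0,0,0,0,0,0.003,40,0,0,0,0,0,0.003,40,0,0,0,0,0,0.003,40,0,0,0,0,0,0.02,40,0,0,0,0,0,0.06,40,0,0,0,0,0,0.1,40]'

```text
clock: 8.8
position: [0.6033, -0.0482, 0.2168]
ee_rot: [-1.8, -2.571, 0.002]
force: [1.5, 0.3, 0.2]
width: 0.437
gripper_force: 0.0
```

arm_command --deltas '[0,0,-0.995,0,0,0,91.8,0,0,-0.995,0,0,0,91.8,0,0,-0.995,0,0,0,91.8,0,0,-0.995,0,0,0,91.8,0,0,-0.995,0,0,0,91.8,0,0,-0.995,0,0,0,91.8,0,0,-0.995,0,0,0,91.8,0,0,-0.995,0,0,0,91.8,0,0,-0.995,0,0,0,91.8,0,0,-0.995,0,0,0,91.8,0,0,-0.995,0,0,0,91.8,0,0,-0.995,0,0,0,91.8,0,0,-0.995,0,0,0,91.8,0,0,-0.995,0,0,0,91.8]'

```text
clock: 10.2
position: [0.6043, -0.0482, 0.2167]
ee_rot: [-3.091, -0.56, 0.001]
force: [-1.0, -0.1, 0.5]
width: 1.0
gripper_force: 0.0
```

```bash
python3 - <<'E'
from h import *
im=optics.get_image("side");t=optics.get_image("top")
a=cv2.resize(im[125:200,300:370],None,fx=5.5,fy=8,interpolation=cv2.INTER_CUBIC)
b=cv2.resize(t[165:240,330:405],None,fx=5.5,fy=8,interpolation=cv2.INTER_CUBIC)
cv2.imwrite("pics/c4.png",np.hstack([a,b]))
E
```

```text
(no output)
```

View pics/c4.png

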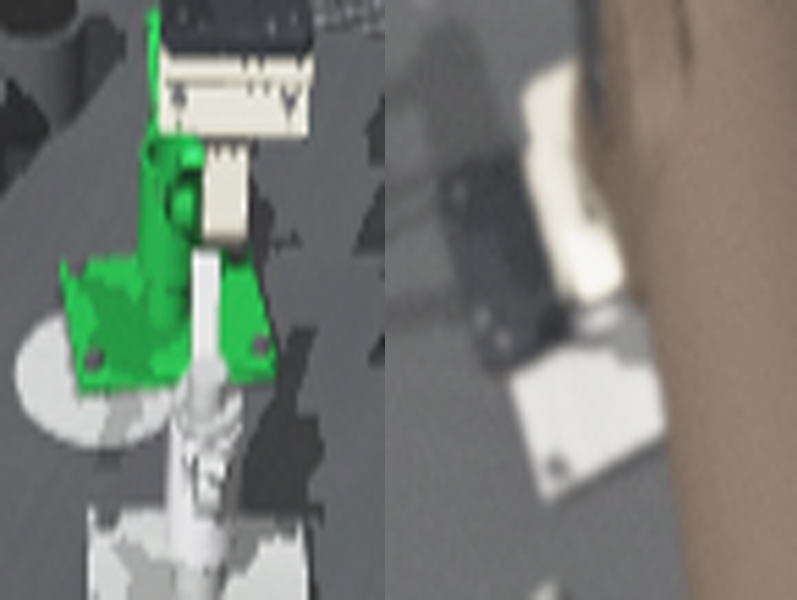

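The side crop shows the plug standing in the bore with its head at (207,370), and both arms still up. Before I descend, I'm checking how close the green look-alike's near arm comes to the gripper body.

```bash
python3 - <<'E'
from h import *
t=cv2.imread("pics/top0.png");s=cv2.imread("pics/side0.png")
a=cv2.resize(t[145:210,385:455],None,fx=5.5,fy=5.5,interpolation=cv2.INTER_CUBIC)
b=cv2.resize(s[120:185,300:370],None,fx=5.5,fy=5.5,interpolation=cv2.INTER_CUBIC)
cv2.imwrite("pics/g.png",np.hstack([a,b]))
K,R,T=cam("top")
# gripper body/finger footprint corners (body z .12), in top picture crop coords
M=np.array([.605,-.048]);u=np.array([np.cos(np.radians(-69.5)),np.sin(np.radians(-69.5))]);v=np.array([-u[1],u[0]])
for l,w,z in ((.095,.0375,.12),(.095,-.0375,.12),(.065,.01,.055),(.065,-.01,.055)):
    P=M+u*l+v*w;q=K@(R@np.r_[P,z]+T);q=q[:2]/q[2];print(P,(q-[385,145])*5.5)
E
```

```text
[ 0.67339491 -0.12385108] [ 36.29365035 173.5820322 ]
[ 0.60314449 -0.15011663] [ 88.95533788 293.45294591]
[ 0.6371302  -0.10538162] [ -8.57154559 257.7820859 ]
[ 0.61839676 -0.11238577] [  4.63997862 288.34551062]
```

View pics/g.png

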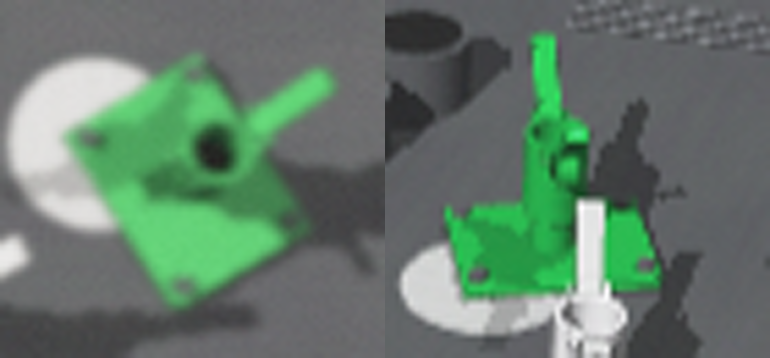

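The nearest part of the green look-alike is about 50 mm from the gripper footprint, so it's clear. Pushing the arms down now.

arm_command --deltas '[0,0,0,0.001,0,-0.04,91.8,0,0,0,0.001,0,-0.06,91.8,0,0,0,0.001,0,-0.068,91.8,0,0,0,0.001,0,-0.074,91.8,0,0,0,0.001,0,-0.08,91.8,0,0,0,0.001,0,-0.086,91.8,0,0,0,0.001,0,-0.092,91.8,0,0,0,0.001,0,-0.098,91.8,0,0,0,0.001,0,-0.1,91.8,0,0,0,0.001,0,-0.1,91.8]'

```text
clock: 11.3
position: [0.6068, -0.0482, 0.1181]
ee_rot: [3.091, 0.557, 0.005]
force: [0.1, -0.2, 5.7]
width: 1.001
gripper_force: 2.3
```

arm_command --deltas '[0,0,0,-0.001,0,-0.005,91.8,0,0,0,-0.001,0,-0.01,91.8,0,0,0,-0.001,0,-0.015,91.8,0,0,0,-0.001,0,-0.019,91.8,0,0,0,-0.001,0,-0.022,91.8,0,0,0,-0.001,0,-0.024,91.8,0,0,0,-0.001,0,-0.024,91.8]'

```text
clock: 12.0
position: [0.6066, -0.0478, 0.0947]
ee_rot: [3.091, 0.557, 0.008]
force: [1.3, 1.1, 8.6]
width: 1.0
gripper_force: 3.5
```

arm_command --deltas '[0,0,0,0,0,-0.003,91.8,0,0,0,0,0,-0.006,91.8,0,0,0,0,0,-0.009,91.8,0,0,0,0,0,-0.011,91.8,0,0,0,0,0,-0.013,91.8,0,0,0,0,0,-0.014,91.8,0,0,0,0,0,-0.014,91.8]'

```text
clock: 12.7
position: [0.6062, -0.0478, 0.0803]
ee_rot: [3.091, 0.557, 0.006]
force: [0.2, 0.7, 7.1]
width: 0.996
gripper_force: 3.3
```

arm_command --deltas '[0,0,0,0,0,0,85,0,0,0,0,0,0,80,0,0,0,0,0,0,75,0,0,0,0,0,0,70,0,0,0,0,0,0,64,0,0,0,0,0,0,64,0,0,0,0,0,0,64,0,0,0,0,0,0,64]' --force 15

```text
clock: 13.5
position: [0.6044, -0.0472, 0.0781]
ee_rot: [-3.091, -0.558, 0.0]
force: [4.1, 3.0, -7.8]
width: 0.758
gripper_force: 13.5
```

arm_command --deltas '[0,0,0,0,0,0,64,0,0,0,0,0,0,64,0,0,0,0,0,0,64,0,0,0,0,0,0,64,0,0,0,0,0,0,64]' --force 20

```text
clock: 14.0
position: [0.6043, -0.0473, 0.0781]
ee_rot: [-3.091, -0.558, 0.001]
force: [5.5, 3.6, -8.4]
width: 0.753
gripper_force: 18.3
```

arm_command --deltas '[0,0,0,0,0,0,91.8,0,0,0,0,0,0,91.8,0,0,0,0,0,0,91.8,0,0,0,0,0,0.03,91.8,0,0,0,0,0,0.08,91.8,0,0,0,0,0,0.13,91.8,0,0,0,0,0,0.17,91.8,0,0,0,-0.15,-0.15,0.17,91.8,0,0,0,-0.25,-0.3,0.17,91.8,0,0,0,-0.25,-0.3,0.17,91.8,0,0,0,-0.25,-0.3,0.17,91.8,0,0,0,-0.25,-0.3,0.17,91.8,0,0,0,-0.25,-0.3,0.17,91.8,0,0,0,-0.25,-0.3,0.17,91.8]'

```text
clock: 15.4
position: [0.3782, -0.318, 0.2493]
ee_rot: [3.091, 0.556, 0.0]
force: [0.2, 0.1, 0.0]
width: 1.0
gripper_force: 0.0
```

```bash
python3 - <<'E'
from h import *
im=optics.get_image("side");t=optics.get_image("top")
a=cv2.resize(im[135:200,305:370],None,fx=6,fy=8,interpolation=cv2.INTER_CUBIC)
b=cv2.resize(t[170:235,333:398],None,fx=6,fy=6,interpolation=cv2.INTER_CUBIC)
b=np.vstack([b,np.zeros((130,390,3),np.uint8)])
cv2.imwrite("pics/c5.png",np.hstack([a,b]))
M=np.array([.6055,-.0478]);u=np.array([np.cos(np.radians(-69.7)),np.sin(np.radians(-69.7))])
K,R,T=cam("top")
for sg in(1,-1):
  for a_ in (75,68,55):
    r=.025+.058*np.cos(np.radians(a_));z=.085-.058*np.sin(np.radians(a_));q=K@(R@np.r_[M+sg*u*r,z]+T);q=q[:2]/q[2];print(sg,a_,(q-[333,170])*6)
K,R,T=cam("side")
for z in(.111,.114):
    q=K@(R@np.r_[M,z]+T);q=q[:2]/q[2];print("head",(q-[305,135])*[6,8])
E
```

```text
1 75 [261.82370039 171.97135442]
1 68 [273.41926938 166.92351346]
1 55 [293.99701369 157.45229492]
-1 75 [129.0932663  224.04411529]
-1 68 [118.15512561 227.83425842]
-1 55 [ 99.49251196 233.74863414]
head [195.48764088 285.92423835]
head [195.80185871 279.39315384]
```

View pics/c5.png

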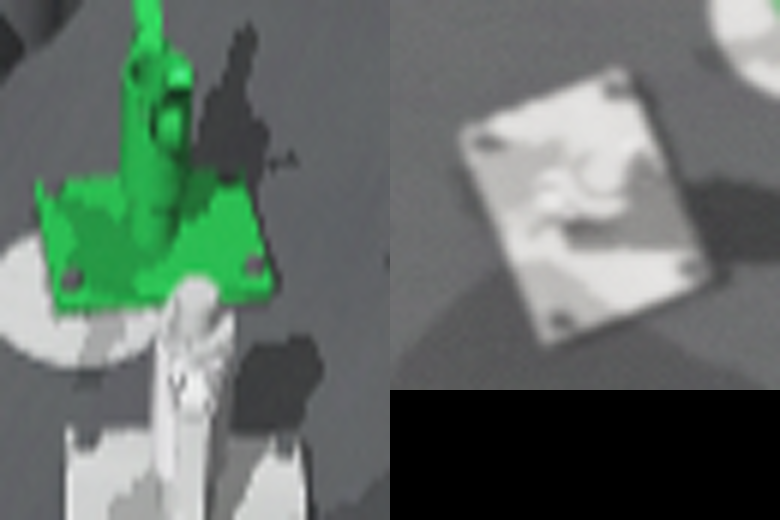

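Both arms now lie steeply down in the top view (tips near crop (650,165) and (535,235)). The plug head in the side view, at about (195,285), matches the bottomed prediction. The 69 mm squeeze width also agrees with both arms being home, so I'm handing in.

```bash
python3 -c "
from cell import arm
print(arm.sign_off())"
```

```text
the job is handed in; nothing more can be done
None
```

I pressed the plug down until it bottomed in the coupler, swung both cam arms down together, and handed the job in at about 15.5 s with the robot clear; the hand-in gave no verdict, and I judged the arms home from the 69 mm squeeze width and the last pictures.

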